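Put the king and the knight away in the piece box

ROBOT

A 7-joint arm with a two-finger parallel gripper is mounted at the origin on the work surface. World frame = base frame: x ahead of the robot, y to its left, z up, the work surface at z = 0. Lengths are in m, angles in rad, forces in N, time in s.
With the tool pointing down it reaches from about 0.425 to 0.95 m from the base axis. Payload 4.7 kg.
Tool frame: the origin (TCP) lies on the centre line of the jaws, within the pads' length; the fingertips stand 17 mm ahead of it and the grasp point (between the pads) lies 2 mm behind it (r.tip_extent is the distance from the TCP to the fingertips, in m); z points along the fingers, y is the line along which they close (so a half turn about z gives the same grasp; the last joint's range is limited). The gripper opens to 85 mm and grips with 20 to 120 N. Pads are 22 mm wide; open, the fingers measure 114 mm over their backs; the gripper's body (76 mm by 85 mm) begins 54 mm behind the grasp point. The pads swing forward as they close: fully open they stand 13 mm farther back than shut.
Start: joints at [1.294, 0.469, -0.049, 1.532, 0.024, 1.141, -0.082], TCP at [0.166, -0.654, 0.248] pointing down, gripper open.
Joint ranges: [-2.59, 2.59], [-0.33, 1.99], [-1.39, 1.29], [0.1, 2.45], [-1.04, 4.18], [0.21, 1.99], [-2.66, 2.66]. Speed limits (rad/s): [2.57, 2.57, 3.14, 3.14, 3.14, 3.14, 3.14].

INTERFACE

Orientations are given as a 3x3 rotation matrix whose columns are the frame's x, y, z axes.
In Python, from station import state, get_image, camera_params, r, search_frame, masks_of gives the robot as it stands.
- The arm moves only by the shell command python3 -m inch 'ROWS' [FORCE]. ROWS is JSON, a list of rows, each a list of 7 numbers: the shift along the tool's x, y, z in m, then the turn, a rotation vector about the tool's x, y, z in degrees, then the closure, from -1 (fully open) to 1 (shut). In form: [[x, y, z, ax, ay, az, grip], ...]. A call has 1 to 10 rows; each row is the pose to reach, as a shift and turn from the pose commanded when the call began, along the tool's axes at that moment; what a row does not reach only later rows make up. A row lasts 1/12 s, in which the tool goes at most 41.7 mm and 7.16 degrees, less where a joint would pass 70% of its speed; a pose out of reach is approached as far as the arm can. A call with a gripper value outside its range is refused whole. The fingers move at their own pace and stop on an object; FORCE is the grip in N (left out, the last holds). Time passes only in rows, so rows that repeat a pose let the fingers close. It gives the time, the measured TCP pose, the force, the opening and the grip force at its end, in the units of the state.
- state(): the state, without advancing time (a new reading comes with each control period).
- get_image(name): name is "side" or "top"; returns the picture (400x640x3 uint8, red, green, blue); there is no depth.
- camera_params(name): a dict with "vertical_fov" (degrees; the focal length in pixels is half the picture's height over the tangent of half this angle, whatever the lens; pixels are square), "cx", "cy" (the principal point, pixels), "eye" and "rotation" of the camera in the world. Camera axes: x right, y down, z forward; pixel columns grow to the right and rows downward; lengths in m; the calibration is good to about 2 mm. A picture is of the moment at which its call begins. camera_params takes no time and is no camera call.
- r.hand_in(): hands the job in; it is judged then, once.
Trained networks look in the newest picture that a camera, given by its name, has taken for a name from the list of things; names that differ only in an ending like _2 or _b are one class to them, and where a whole thing is asked for, a point or a joint stands for the part that bears it (a point fixed in the world has none). Each returns a list of dicts, best first, with "score" (0 to 1); they miss things now and then, are a little off and sometimes report something else, mostly with a low value. They report only what shows in the picture. A call takes as long as a camera call. They do not tell look-alikes from the thing itself.
- search_frame(thing, camera): "position" ([x, y, z] in m, in world coordinates, good to about 4 mm: the middle of the surface that is visible of it).
- masks_of(thing, camera): "pixels" (400x640 bool, what is visible of it).
The state is a dict: "time_s": time; "joint_pos": joint angles; "joint_vel": joint speeds; "joint_efforts": joint torques, N m; "position": TCP position; "tcp_rot": TCP orientation; "contact_force": force on the tool from outside, world axes, zero at the start; "torque": the same for the moment, N m; "width": finger opening in m; "grip_force": force on a finger pad.
Only numpy, scipy, OpenCV 4.12 (cv2) and the standard library are available. Lean on these libraries where they do the work, as an engineer would, in place of code of your own. Each camera call takes 0.05 s, during which the arm holds its last target. There are 200 camera calls.

TASK

Put the white king and the black knight that is still out on the table into the open piece box: stand each upright on the floor of an empty cell of its own, set down rather than dropped. One cell already holds the other knight; leave that one standing in its cell.

Things in the scene. Friction and masses are not known exactly. Their poses are not given: they have to be found in the camera images.
- white_king: boxwood white king, 110 mm tall, the tallest piece and the only one topped by a cross (the pale queen, 84 mm, ends in a ball); round, foot 38 mm across, about 90 g. Above a 30 mm collar (at 48-52 mm) its head is a plain cylinder 25 mm across, 54 to 88 mm up: grip there at any yaw. Origin: centre of underside, z up. All loose pieces stand on the robot's right, 90 mm or more apart between centres.
- knight: ebonized black knight standing on the table among the loose pieces: horse's head on a round foot 38 mm across, 83 mm tall, about 60 g. Origin: centre of underside, z up; muzzle along its +x, reaching 26 mm out. Neck and head are a flat-sided slab 22 mm thick (y -11 to 11 mm), 20 to 72 mm up, over the origin: grip across y, about 58 mm up.
- boxed_knight: the other ebonized knight, same shape and size, already standing in one of the three cells of the piece box (which one varies), at any yaw. Origin: centre of underside, z up. It stays there.
- piece_box: rosewood box fixed to the table, 81 (x) by 231 mm (y); three cells in a row along its y, centres at y -75, 0, 75 mm, x 0; each 69 by 69 mm inside, floor 6 mm and wall tops 36 mm above the table, walls 6 mm thick. Lid folded back over the +x side (away from the robot), nearly level on a brass stay, rising to 59 mm. Origin: centre of underside, z up.
Things that resemble listed ones, but are neither listed nor needed, are in the scene too. Leave any yellow look-alike of the white_king alone.

How it is judged:
At the end, for the whole second after the job is handed in: The white king and the knight each stand upright (within 10 degrees) and at rest on the floor (within 5 mm) of a cell, within 18 mm of the cell's centre in x and y, each in a cell of its own; the boxed knight likewise still stands in its own cell, within 30 mm of where it was (x of white_king in the frame of piece_box between -0.018 and 0.018 m and z of white_king in the frame of piece_box between 0.001 and 0.011 m and (y of white_king in the frame of piece_box between -0.093 and -0.057 m or y of white_king in the frame of piece_box between -0.018 and 0.018 m or y of white_king in the frame of piece_box between 0.057 and 0.093 m) and angle between each of white_king, knight, boxed_knight's own z axis and vertical below 0.175 rad and linear speed of each of white_king, knight, boxed_knight below 0.03 m/s and x of knight in the frame of piece_box between -0.018 and 0.018 m and z of knight in the frame of piece_box between 0.001 and 0.011 m and (y of knight in the frame of piece_box between -0.093 and -0.057 m or y of knight in the frame of piece_box between -0.018 and 0.018 m or y of knight in the frame of piece_box between 0.057 and 0.093 m) and x of boxed_knight in the frame of piece_box between -0.018 and 0.018 m and z of boxed_knight in the frame of piece_box between 0.001 and 0.011 m and (y of boxed_knight in the frame of piece_box between -0.093 and -0.057 m or y of boxed_knight in the frame of piece_box between -0.018 and 0.018 m or y of boxed_knight in the frame of piece_box between 0.057 and 0.093 m) and horizontal distance between white_king and knight above 0.04 m and horizontal distance between each of white_king, knight and boxed_knight above 0.04 m and distance of boxed_knight from where it was at the start of the episode below 0.03 m); the robot touches nothing.
It fails at once if the white king is dropped or knocked so that it moves faster than 0.6 m/s untouched by the fingers (a fall of about 2 cm) (linear speed of white_king above 0.6 m/s and contact force between the fingers and white_king below 0.01 N).
It fails at once if the knight is dropped or knocked so that it moves faster than 0.6 m/s untouched by the fingers (a fall of about 2 cm) (linear speed of knight above 0.6 m/s and contact force between the fingers and knight below 0.01 N).
It also fails if it takes over 56 s, if anything falls off the work surface, if the arm or the gripper's body presses on something with over 40 N, if the wrist force passes 120 N, or if a joint passes its speed limit or range.

## Working session

There is one attempt and no reset: what is moved stays moved. The work goes in short steps, Python scripts to look and compute and a shell command to move; the robot and the scene stay as the last step left them, time stands still between calls to the robot, and variables do not carry over. Pictures are saved under pics/ and viewed, at most 10 in all, crops included, and the job is handed in when it is done.

```bash
mkdir -p pics; ls
cat > h.py <<'E'
import numpy as np, cv2
from station import state, get_image, camera_params, r, search_frame, masks_of
def K(n):
    c=camera_params(n); f=200/np.tan(np.radians(c["vertical_fov"])/2)
    return c,f,np.array(c["eye"]),np.array(c["rotation"])
def ray(n,u,v):
    c,f,e,R=K(n); d=R@np.array([(u-c["cx"])/f,(v-c["cy"])/f,1.]); return e,d
def onz(n,u,v,z):
    e,d=ray(n,u,v); return e+d*(z-e[2])/d[2]
def proj(n,p):
    c,f,e,R=K(n); q=R.T@(np.array(p)-e); return q[0]/q[2]*f+c["cx"],q[1]/q[2]*f+c["cy"]
def tri(a,b):
    (e1,d1),(e2,d2)=ray(*a),ray(*b); s=np.linalg.lstsq(np.c_[d1,-d2],e2-e1,rcond=None)[0]
    p,q=e1+s[0]*d1,e2+s[1]*d2; return (p+q)/2,np.linalg.norm(p-q)
def save(n,name):
    im=get_image(n); cv2.imwrite("pics/"+name,im[:,:,::-1]); return im
E
python3 - <<'E'
from h import *
np.set_printoptions(precision=4,suppress=True)
for n in("side","top"):
    print(n,camera_params(n)); save(n,n+"0.png")
    for t in("white_king","knight","boxed_knight","piece_box"):
        for d in search_frame(t,n): print(t,round(d["score"],2),np.array(d["position"]),np.round(proj(n,d["position"])))
s=state();print(s["time_s"],s["position"],s["tcp_rot"],s["width"],r.tip_extent)
E
```

```text
pics
side {'vertical_fov': 56.07854265984126, 'cx': 321.5693727284049, 'cy': 200.8981209503445, 'eye': array([0.2865, 0.4337, 0.6865]), 'rotation': array([[-0.8818, -0.3683,  0.2946],
       [-0.4716,  0.6771, -0.565 ],
       [ 0.0086, -0.6372, -0.7707]])}
white_king 0.88 [ 0.5646 -0.0811  0.0566] [318. 179.]
white_king 0.78 [0.543  0.0015 0.0544] [309. 208.]
white_king 0.68 [0.4721 0.0346 0.053 ] [331. 233.]
knight 0.94 [ 0.4422 -0.0746  0.0548] [366. 201.]
boxed_knight 0.69 [0.554  0.2048 0.0664] [249. 278.]
piece_box 0.6 [0.6027 0.2144 0.036 ] [227. 279.]
top {'vertical_fov': 45.916816656864405, 'cx': 310.6668081296438, 'cy': 193.0495488350189, 'eye': array([ 0.3682, -0.0117,  1.0663]), 'rotation': array([[ 0.0251, -0.9914,  0.1286],
       [-0.9996, -0.0232,  0.0165],
       [-0.0134, -0.129 , -0.9916]])}
white_king 0.86 [ 0.5683 -0.0848  0.0572] [353. 162.]
white_king 0.8 [0.4734 0.0225 0.0686] [302. 204.]
white_king 0.66 [ 0.5386 -0.0011  0.0584] [314. 175.]
knight 0.72 [ 0.4371 -0.0819  0.0712] [351. 222.]
boxed_knight 0.53 [0.5563 0.1976 0.0737] [221. 164.]
piece_box 0.69 [0.6066 0.1961 0.035 ] [227. 145.]
0.5 [ 0.1656 -0.6544  0.2483] [[ 0.9695  0.2453  0.0001]
 [ 0.2453 -0.9695  0.0001]
 [ 0.0001 -0.     -1.    ]] 0.08538295397276789 0.017
```

View pics/top0.png

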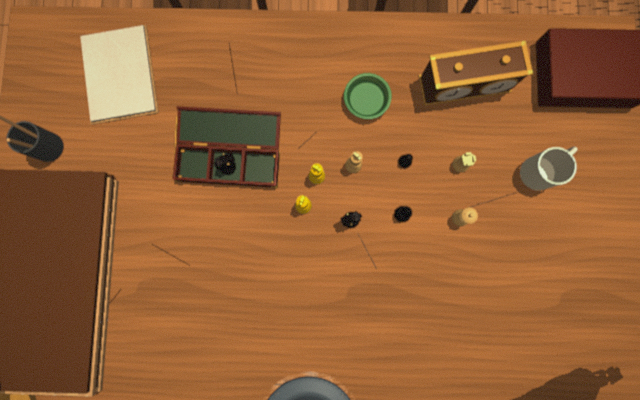

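View pics/side0.png

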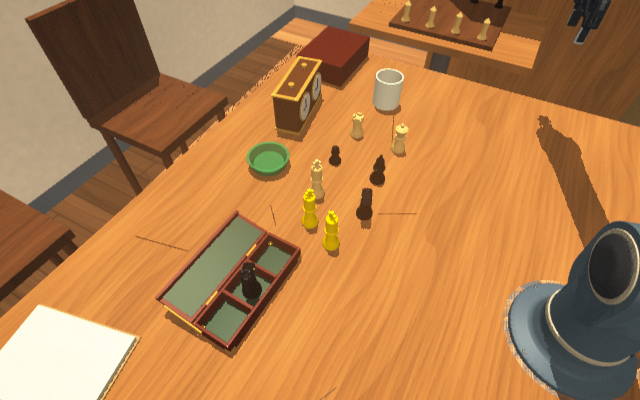

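The pictures show the box at top (228,147), with its knight in the middle cell (side view (250,280)).

Candidates:
- **King:** pale top (353,162)/side (318,179), pale (465,162)/(358,125), pale (466,216)/(400,138), and two yellow look-alikes at (316,174) and (302,204).
- **Knight:** black (351,220)/(365,205), with other black pieces at (405,160) and (402,214).

My choice is pale (353,162) and black (351,220). I'll check it in one crop.

Run:
```python
import cv2,numpy as np
s=cv2.imread("pics/side0.png")[105:255,290:420]; t=cv2.imread("pics/top0.png")
a=cv2.resize(s,None,fx=3.9,fy=3.9,interpolation=cv2.INTER_CUBIC)[:590]
b=cv2.resize(t[145:240,330:377],None,fx=6,fy=6,interpolation=cv2.INTER_CUBIC)
o=np.zeros((590,800,3),np.uint8);o[:a.shape[0],:a.shape[1]]=a;o[:b.shape[0],510:510+b.shape[1]]=b
cv2.imwrite("pics/crop1.png",o)
c=cv2.resize(t[95:200,165:295],None,fx=5.5,fy=5.5,interpolation=cv2.INTER_CUBIC);cv2.imwrite("pics/crop2.png",c)
```

```text
(no output)
```

View pics/crop1.png

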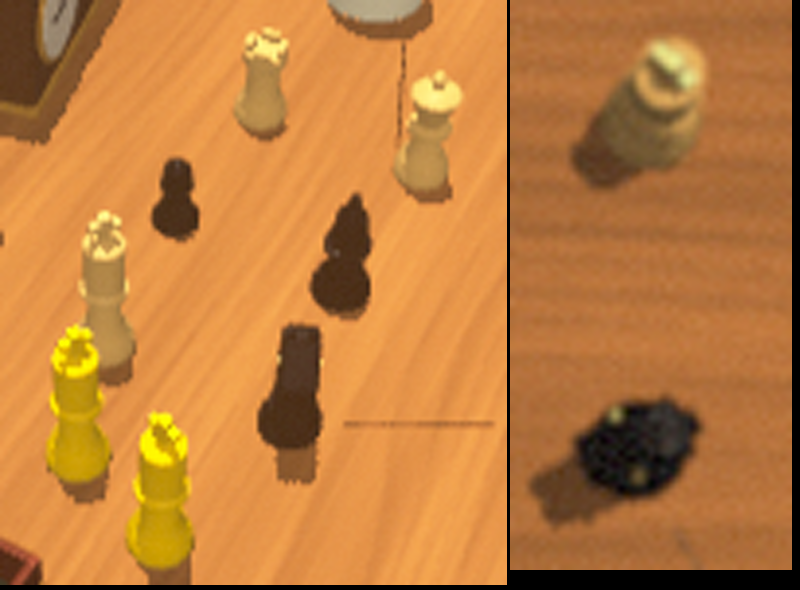

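View pics/crop2.png

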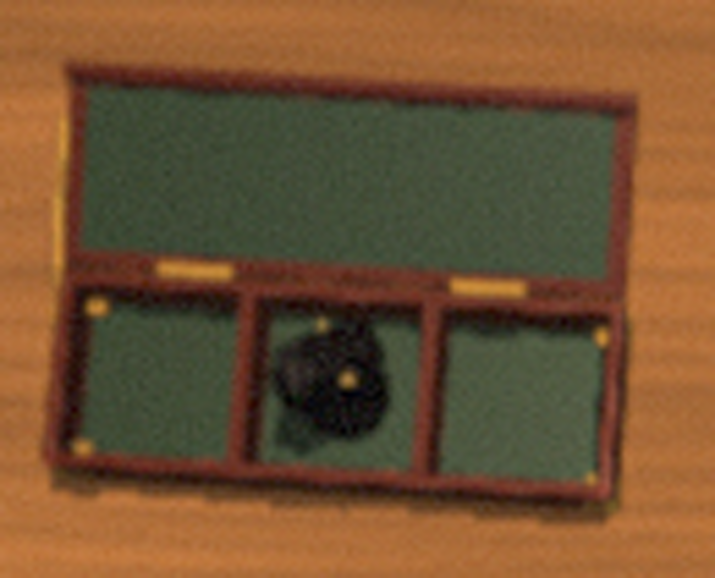

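The crop confirms the choice: the pale piece at side (317,180) carries a cross, while the one at (401,140) ends in a ball, so it is the queen. The black horse head stands at side (365,207), with its eyes at top about (347,214) and (351,224). In the box, the outer cells are empty and the knight is in the middle one.

Run:
```python
from h import *
from scipy.optimize import least_squares
np.set_printoptions(precision=4,suppress=True)
# box: corners at z=.036 in top crop
cr=[((48,463),(-.0405,.1155)),((610,492),(-.0405,-.1155)),((622,305),(.0405,-.1155)),((70,285),(.0405,.1155))]
P=np.array([onz("top",165+a[0]/5.5,95+a[1]/5.5,.036)[:2] for a,b in cr]);B=np.array([b for a,b in cr])
f=lambda q:(B@np.array([[np.cos(q[2]),np.sin(q[2])],[-np.sin(q[2]),np.cos(q[2])]])+q[:2]-P).ravel()
s=least_squares(f,[.57,.2,0]);q=s.x;print("box",q,"res mm",f(q)*1000)
c,sn=np.cos(q[2]),np.sin(q[2])
W=lambda x,y,z:np.array([q[0]+c*x-sn*y,q[1]+sn*x+c*y,z])
for y in(-.075,0,.075):print("cell",W(0,y,.006))
for a,b in cr:print("side proj",np.round(proj("side",W(*b,.036)),1))
for n,st in(("king",("white_king",0)),("knight",("knight",0))):
    M={}
    for cam in("side","top"):
        get_image(cam)
        ms=masks_of(st[0],cam)
        for m in ms:
            v,u=np.nonzero(m["pixels"]); print(n,cam,round(m["score"],2),np.round([u.mean(),v.mean(),u.min(),u.max(),v.min(),v.max()],1))
            np.save(f"m_{n}_{cam}_{int(u.mean())}.npy",m["pixels"])
# knight
e=[onz("top",330+(a-510)/6,145+b/6,.066) for a,b in((613,413),(638,475))]
print("eyes",e,"mid",(e[0]+e[1])/2, "yaw of y axis",np.degrees(np.arctan2(*(e[1]-e[0])[[1,0]])))
print("knight foot",onz("side",364.4,211.4,.008))
print("king cross tip",tri(("side",290+105/3.9,105+215/3.9),("top",330+(672-510)/6,145+65/6)))
# silhouettes of surface-of-revolution axis: project model
```

```text
box [ 0.56    0.1947 -0.0242] res mm [-3.4512  1.1754 -2.4664 -2.5198  1.829  -2.2628  4.0886  3.6072]
cell [0.5582 0.1197 0.006 ]
cell [0.56   0.1947 0.006 ]
cell [0.5618 0.2696 0.006 ]
side proj [230.2 344.4]
side proj [301.1 245. ]
side proj [268.4 228.9]
side proj [193.9 321.4]
king side 0.78 [309.3 209.7 302.  317.  189.  227. ]
king side 0.67 [330.7 232.2 322.  339.  211.  249. ]
king side 0.66 [316.7 178.6 310.  324.  158.  198. ]
king top 0.7 [316.4 174.3 309.  324.  164.  184. ]
king top 0.52 [353.8 163.  345.  361.  152.  174. ]
king top 0.49 [302.7 204.4 295.  311.  195.  213. ]
knight side 0.59 [364.9 204.4 356.  372.  187.  220. ]
knight top 0.58 [350.8 219.7 340.  361.  212.  228. ]
eyes [array([ 0.4553, -0.0736,  0.066 ]), array([ 0.4336, -0.0827,  0.066 ])] mid [ 0.4444 -0.0782  0.066 ] yaw of y axis -157.1755336163825
knight foot [ 0.4448 -0.0831  0.008 ]
king cross tip (array([ 0.5725, -0.0897,  0.106 ]), np.float64(0.0002611244062010544))
```

```bash
python3 -m inch '[[0.0305,-0.0258,0,0,0,0,-1],[0.061,-0.0516,0,0,0,0,-1],[0.0915,-0.0774,0,0,0,0,-1],[0.122,-0.1032,0,0,0,0,-0.5],[0.1525,-0.129,0,0,0,0,-0.4],[0.183,-0.1548,0,0,0,0,-0.4],[0.2135,-0.1806,0,0,0,0,-0.4],[0.244,-0.2064,0,0,0,0,-0.4],[0.2745,-0.2322,0,0,0,0,-0.4],[0.305,-0.258,0,0,0,0,-0.4]]' 40
```

```text
time_s: 1.73
position: [0.3988, -0.3278, 0.2488]
tcp_rot: [[0.97, 0.245, 0.001], [0.245, -0.97, -0.001], [0.0, 0.001, -1.0]]
contact_force: [0.3, 0.0, -0.0]
width: 0.0599
grip_force: 0.0
```

```bash
python3 -m inch '[[0.03,-0.0255,0,0,0,0,-0.4],[0.06,-0.051,0,0,0,0,-0.4],[0.09,-0.0765,0,0,0,0,-0.4],[0.12,-0.102,0,0,0,0,-0.4],[0.15,-0.1275,0,0,0,0,-0.4],[0.18,-0.153,0,0,0,0,-0.4],[0.21,-0.178,0.01,0,0,0,-0.4],[0.226,-0.19,0.04,0,0,0,-0.4],[0.226,-0.19,0.08,0,0,0,-0.4],[0.226,-0.19,0.09,0,0,0,-0.4]]'
python3 - <<'E'
from h import *
s=state();p=s["position"];print(p)
im=[save(n,n+"1.png") for n in("side","top")]
o=[]
for n,i in zip(("side","top"),im):
    u,v=map(int,proj(n,[.571,-.088,.08])); w=i[v-45:v+55,u-50:u+50].copy()
    w=cv2.resize(w,(400,400),interpolation=cv2.INTER_CUBIC)
    for z in(.0,.11):
        a=proj(n,[.571,-.088,z]); cv2.circle(w,(int((a[0]-u+50.5)*4),int((a[1]-v+45.5)*4)),4,(255,0,0),-1)
    a=proj(n,p); cv2.circle(w,(int((a[0]-u+50.5)*4),int((a[1]-v+45.5)*4)),4,(0,255,0),-1)
    o.append(w)
cv2.imwrite("pics/c3.png",np.hstack(o)[:,:,::-1])
E
```

```text
time_s: 2.57
position: [0.5678, -0.0879, 0.1533]
tcp_rot: [[0.969, 0.249, -0.009], [0.249, -0.969, 0.002], [-0.008, -0.004, -1.0]]
contact_force: [-1.8, -0.9, -0.8]
width: 0.0596
grip_force: 0.0
[ 0.56782367 -0.08787324  0.15334365]
```

View pics/c3.png

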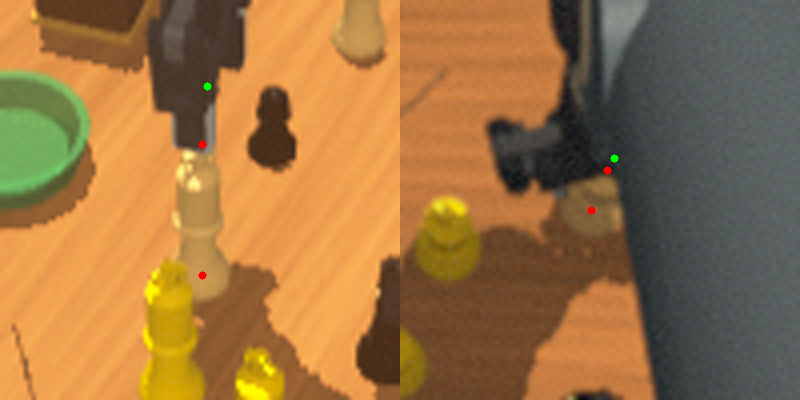

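The tool hangs just above the king (side crop: pads at (195,130), cross at (192,160)). My projected tip lies about 2 px off, so I'll check whether the king moved and refine its axis from the mask.

Run:
```python
from h import *
from scipy.optimize import least_squares
np.set_printoptions(precision=4,suppress=True)
a=cv2.imread("pics/side0.png");b=cv2.imread("pics/side1.png")
t=a[157:187,308:326]; m=cv2.matchTemplate(b[145:200,298:336],t,cv2.TM_CCOEFF_NORMED);print(cv2.minMaxLoc(m),"expect (10,12)")
pr=[(0,.019),(.008,.019),(.03,.012),(.048,.0115),(.05,.015),(.054,.0125),(.088,.0125),(.09,.006),(.11,.006)]
th=np.linspace(0,2*np.pi,24)
def sil(n,x,y):
    m=np.zeros((400*8,640*8),np.uint8)
    for (z0,r0),(z1,r1) in zip(pr,pr[1:]):
        p=[proj(n,[x+R*np.cos(t),y+R*np.sin(t),z]) for z,R in((z0,r0),(z1,r1)) for t in th]
        cv2.fillConvexPoly(m,cv2.convexHull(((np.array(p)+.5)*8).astype(np.int32)),1)
    v,u=np.nonzero(m);return np.array([u.mean()/8-.5,v.mean()/8-.5,u.min()/8,u.max()/8,v.min()/8,v.max()/8])
for x,y in((.571,-.088),(.571,-.083),(.576,-.088)):
    print(x,y,sil("side",x,y),sil("top",x,y))
```

```text
(-0.31734415888786316, 0.31385427713394165, (3, 1), (10, 12)) expect (10,12)
0.571 -0.088 [317.0638 180.2477 309.625  325.5    158.     198.75  ] [353.2749 163.7585 344.5    361.875  153.     174.625 ]
0.571 -0.083 [316.0452 181.6631 308.625  324.5    159.375  200.25  ] [351.0292 163.7127 342.375  359.5    152.875  174.625 ]
0.576 -0.088 [315.177  179.5049 307.875  323.625  157.25   198.    ] [353.294  161.5493 344.625  361.875  150.625  172.5   ]
```

Run:
```python
from h import *
a=get_image("side")
b=cv2.imread("pics/side0.png")[:,:,::-1]
for m in masks_of("white_king","side"):
    v,u=np.nonzero(m["pixels"]);print(round(m["score"],2),np.round([u.mean(),v.mean(),u.min(),u.max(),v.min(),v.max()],1))
    if abs(u.mean()-316)<6:
        for y in range(v.min(),v.max(),4): print(y,u[v==y].min(),u[v==y].max(), end=" | ")
import glob
f=np.load("m_king_side_316.npy");v,u=np.nonzero(f);print()
for y in range(v.min(),v.max(),4): print(y,u[v==y].min(),u[v==y].max(), end=" | ")
```

```text
0.79 [330.8 231.5 322.  339.  210.  249. ]
0.64 [316.6 178.7 310.  324.  160.  198. ]
160 314 319 | 164 311 321 | 168 310 321 | 172 310 321 | 176 310 322 | 180 310 322 | 184 311 321 | 188 311 323 | 192 314 324 | 196 315 322 | 0.57 [309.4 209.3 302.  316.  189.  227. ]

158 316 317 | 162 312 321 | 166 311 321 | 170 311 321 | 174 311 322 | 178 310 322 | 182 311 321 | 186 310 322 | 190 312 324 | 194 314 323 |
```

```bash
python3 -c "
from h import *
s=state();p=np.array(s['position']);R=np.array(s['tcp_rot']);print(p,R);print(R.T@(np.array([.573,-.0895,.071])-p))"
```

```text
[ 0.57105947 -0.09107586  0.15969929] [[ 9.69916536e-01  2.43431773e-01  1.69877877e-03]
 [ 2.43433389e-01 -9.69917274e-01 -8.16574424e-04]
 [ 1.44889472e-03  1.20554851e-03 -9.99998224e-01]]
[ 0.00213725 -0.001163    0.08870115]
```

```bash
python3 -m inch '[[0.002,-0.001,0.03,0,0,0,-0.4],[0.002,-0.001,0.06,0,0,0,-0.4],[0.002,-0.001,0.08,0,0,0,-0.4],[0.002,-0.001,0.088,0,0,0,-0.4],[0.002,-0.001,0.088,0,0,0,-0.4],[0.002,-0.001,0.088,0,0,0,0],[0.002,-0.001,0.088,0,0,0,0.5],[0.002,-0.001,0.088,0,0,0,1],[0.002,-0.001,0.088,0,0,0,1],[0.002,-0.001,0.088,0,0,0,1]]' 40
```

```text
time_s: 3.6
position: [0.5737, -0.0886, 0.0723]
tcp_rot: [[0.969, 0.245, 0.004], [0.245, -0.969, -0.001], [0.003, 0.002, -1.0]]
contact_force: [-0.9, -0.5, 6.5]
width: 0.0242
grip_force: 40.3
```

```bash
python3 -m inch '[[0,0,-0.01,0,0,0,1],[0,0,-0.04,0,0,0,1],[0,0,-0.075,0,0,0,1],[0,0,-0.11,0,0,0,1],[0,0,-0.14,0,0,0,1],[0,0,-0.15,0,0,0,1],[0,0,-0.15,0,0,0,1]]' 40; python3 -c "
from h import *
s=state();p=np.array(s['position']);R=np.array(s['tcp_rot']);print(s['joint_pos'],s['width']);print(R.T@(np.array([.562,.2696,.225])-p))"
```

```text
time_s: 4.18
position: [0.5739, -0.0883, 0.2241]
tcp_rot: [[0.969, 0.245, 0.007], [0.245, -0.969, -0.001], [0.006, 0.003, -1.0]]
contact_force: [0.2, -0.0, -0.8]
width: 0.0241
grip_force: 39.6
[ 0.37033953  0.36127838 -0.37213501  1.77988485  0.15246992  1.02146674
 -1.38190287] 0.024058536403816562
[ 0.07629819 -0.34987989 -0.00135213]
```

```bash
python3 -m inch '[[0.004,-0.018,0,0,0,0,1],[0.012,-0.055,0,0,0,0,1],[0.02,-0.092,0,0,0,0,1],[0.028,-0.13,0,0,0,0,1],[0.036,-0.168,0,0,0,0,1],[0.044,-0.206,0,0,0,0,1],[0.053,-0.244,0,0,0,0,1],[0.061,-0.28,0,0,0,0,1],[0.069,-0.316,0,0,0,0,1],[0.075,-0.344,0,0,0,0,1]]' 40; python3 -m inch '[[0.001,-0.006,0,0,0,-7,1],[0.001,-0.006,0,0,0,-14,1],[0.001,-0.006,0,0,0,-15,1],[0.001,-0.006,0,0,0,-15,1]]' 40
python3 - <<'E'
from h import *
np.set_printoptions(precision=4,suppress=True)
s=state();p=np.array(s['position']);R=np.array(s['tcp_rot']);print(p,R)
im=[save(n,n+"2.png") for n in("side","top")]
q=(.56,.1947,-.0242);c,sn=np.cos(q[2]),np.sin(q[2])
o=[]
for n,i in zip(("side","top"),im):
    u0,v0=(150,150) if n=="side" else (160,90)
    w=cv2.resize(i[v0:v0+200 if n=="side" else v0+130,u0:u0+160 if n=="side" else u0+130],None,fx=2.5 if n=="side" else 3,fy=2.5 if n=="side" else 3,interpolation=cv2.INTER_CUBIC);k=2.5 if n=="side" else 3
    for y0 in(-.075,0,.075):
        P=[proj(n,[q[0]+c*x-sn*y,q[1]+sn*x+c*y,.036]) for x,y in((-.0345,y0-.0345),(-.0345,y0+.0345),(.0345,y0+.0345),(.0345,y0-.0345))]
        cv2.polylines(w,[((np.array(P)-[u0,v0]+.5)*k).astype(np.int32)],True,(255,0,0),1)
    a=np.zeros((500,400,3),np.uint8);a[:w.shape[0],:w.shape[1]]=w;o.append(a)
cv2.imwrite("pics/c4.png",np.hstack(o)[:,:,::-1])
E
```

```text
time_s: 5.02
position: [0.5585, 0.2665, 0.2181]
tcp_rot: [[0.969, 0.248, -0.004], [0.248, -0.969, -0.0], [-0.004, -0.001, -1.0]]
contact_force: [0.4, 0.4, 0.4]
width: 0.024
grip_force: 39.6
time_s: 5.35
position: [0.5593, 0.2687, 0.2183]
tcp_rot: [[0.874, 0.486, -0.003], [0.486, -0.874, -0.002], [-0.004, -0.0, -1.0]]
contact_force: [0.7, -0.5, -1.0]
width: 0.0238
grip_force: 39.6
[0.5593 0.2687 0.2183] [[ 0.874   0.4859 -0.0032]
 [ 0.4859 -0.874  -0.0016]
 [-0.0036 -0.0002 -1.    ]]
```

View pics/c4.png

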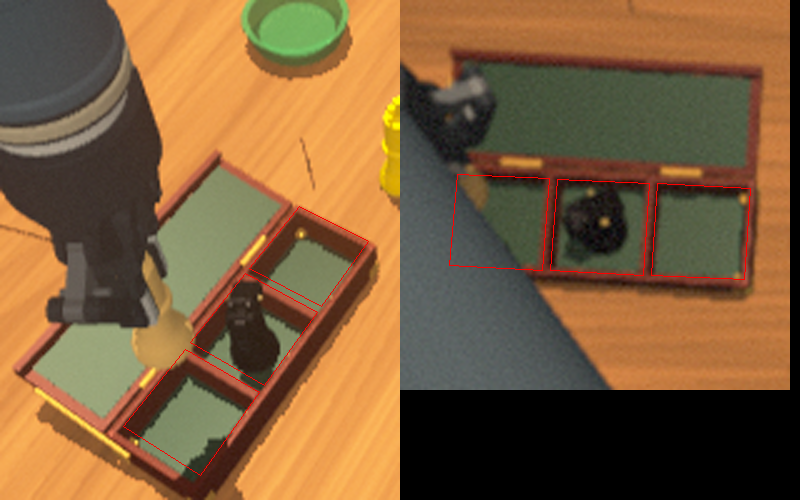

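Turn sign is opposite to what I assumed (a positive turn is clockwise from above), so I turn +30° to align with the box. The overlay matches both views to about 3 mm.

```bash
python3 -m inch '[[0.001,0,0,0,0,7,1],[0.001,0,0,0,0,14,1],[0.001,0,0,0,0,21,1],[0.001,0,0.02,0,0,28,1],[0.001,0,0.05,0,0,30,1],[0.001,0,0.08,0,0,30,1],[0.001,0,0.105,0,0,30,1],[0.001,0,0.12,0,0,30,1],[0.001,0,0.13,0,0,30,1],[0.001,0,0.13,0,0,30,1]]' 40; python3 -c "
from h import *
s=state();p=np.array(s['position']);R=np.array(s['tcp_rot']);print(R.T@(np.array([.560,.269,.078])-p))"
```

```text
time_s: 6.28
position: [0.5598, 0.2686, 0.0879]
tcp_rot: [[1.0, -0.016, -0.004], [-0.016, -1.0, -0.002], [-0.004, 0.002, -1.0]]
contact_force: [0.2, -0.4, -0.9]
width: 0.0234
grip_force: 39.6
[ 0.00023224 -0.00040126  0.00993425]
```

```bash
python3 -m inch '[[0,0,0.003,0,0,0,1],[0,0,0.006,0,0,0,1],[0,0,0.008,0,0,0,1],[0,0,0.009,0,0,0,1],[0,0,0.009,0,0,0,1]]' 40; python3 -m inch '[[0,0,0.0005,0,0,0,1],[0,0,0.001,0,0,0,1],[0,0,0.001,0,0,0,1]]' 40
```

```text
time_s: 6.7
position: [0.5612, 0.2701, 0.0817]
tcp_rot: [[1.0, -0.014, 0.001], [-0.014, -1.0, 0.0], [0.001, -0.0, -1.0]]
contact_force: [-0.6, 0.2, -1.3]
width: 0.0236
grip_force: 39.6
time_s: 6.95
position: [0.561, 0.2701, 0.0804]
tcp_rot: [[1.0, -0.014, 0.0], [-0.014, -1.0, 0.0], [0.0, -0.0, -1.0]]
contact_force: [0.3, -0.3, -1.8]
width: 0.0237
grip_force: 39.6
```

```bash
python3 -m inch '[[0,0,0.001,0,0,0,1],[0,0,0.002,0,0,0,1],[0,0,0.002,0,0,0,1]]' 40;python3 -m inch '[[0,0,0.001,0,0,0,1],[0,0,0.001,0,0,0,1],[0,0,0.001,0,0,0,1]]' 40
```

```text
time_s: 7.2
position: [0.561, 0.2701, 0.0784]
tcp_rot: [[1.0, -0.014, 0.0], [-0.014, -1.0, -0.0], [0.0, 0.0, -1.0]]
contact_force: [0.6, -0.4, 0.9]
width: 0.0241
grip_force: 39.7
time_s: 7.45
position: [0.5611, 0.2703, 0.0784]
tcp_rot: [[1.0, -0.014, 0.001], [-0.014, -1.0, -0.0], [0.001, 0.0, -1.0]]
contact_force: [-0.9, -1.4, 6.0]
width: 0.0242
grip_force: 40.2
```

In contact with the floor (6 N). Release partly, then rise.

```bash
python3 -m inch '[[0,0,0,0,0,0,0.4],[0,0,0,0,0,0,0.2],[0,0,0,0,0,0,0],[0,0,0,0,0,0,0],[0,0,-0.015,0,0,0,0],[0,0,-0.045,0,0,0,0],[0,0,-0.08,0,0,0,0],[0,0,-0.115,0,0,0,0],[0,0,-0.15,0,0,0,0],[0,0,-0.16,0,0,0,0]]' 40
python3 - <<'E'
from h import *
np.set_printoptions(precision=4,suppress=True)
s=state();p=np.array(s['position']);R=np.array(s['tcp_rot']);print(p,s["joint_pos"],R.T@(np.array([.4437,-.081,.22])-p))
# knight pose refinement: triangulate head/foot
k=[];
for cam in("side","top"):
    m=np.load(f"m_knight_{cam}_{364 if cam=='side' else 350}.npy");v,u=np.nonzero(m)
    for y in range(v.min(),v.max()+1,3 if cam=="side" else 2):print(cam,y,u[v==y].min(),u[v==y].max(),end=" | ")
    print()
    for P in((.4446,-.081,0),(.4446,-.081,.072)):print(cam,np.round(proj(cam,P),1))
E
```

```text
time_s: 8.28
position: [0.563, 0.2717, 0.2434]
tcp_rot: [[1.0, -0.014, 0.009], [-0.014, -1.0, 0.004], [0.009, -0.005, -1.0]]
contact_force: [0.2, 0.8, 1.3]
width: 0.0427
grip_force: 0.0
[0.563  0.2717 0.2434] [-0.2113  0.4202 -0.4153  1.6534  0.1872  1.0975 -2.2633] [-0.1146  0.3545  0.0207]
side 187 365 369 | side 190 362 371 | side 193 361 371 | side 196 360 372 | side 199 360 372 | side 202 360 371 | side 205 359 371 | side 208 356 371 | side 211 356 372 | side 214 356 371 | side 217 358 370 | side 220 364 366 | 
side [363.8 214.2]
side [367.  193.9]
top 212 349 357 | top 214 345 360 | top 216 343 361 | top 218 341 360 | top 220 341 360 | top 222 342 358 | top 224 342 358 | top 226 343 356 | top 228 348 354 | 
top [348.5 221.1]
top [350.8 218.7]
```

```bash
python3 -m inch '[[-0.006,0.018,0,0,0,-7,0],[-0.017,0.053,0,0,0,-14,0],[-0.028,0.089,0,0,0,-21,0],[-0.039,0.124,0,0,0,-28,0],[-0.051,0.16,0,0,0,-35,0],[-0.062,0.195,0,0,0,-42,0],[-0.074,0.231,0,0,0,-49,-0.2],[-0.085,0.266,0,0,0,-56,-0.4],[-0.097,0.301,0,0,0,-63,-0.4],[-0.108,0.334,0,0,0,-70,-0.4]]' 40
python3 -m inch '[[0,0,0,0,0,-7,-0.4],[0,0,0,0,0,-14,-0.4],[0,0,0,0,0,-21,-0.4],[0,0,0,0,0,-28,-0.4],[0,0,0,0,0,-35,-0.4],[0,0,0,0,0,-42,-0.4],[0,0,0,0,0,-45,-0.4],[0,0,0,0,0,-45,-0.4]]' 40
python3 - <<'E'
from h import *
np.set_printoptions(precision=4,suppress=True)
s=state();p=np.array(s['position']);R=np.array(s['tcp_rot']);print(R.T@(np.array([.4437,-.081,.15])-p),s["joint_pos"])
im=[save(n,n+"3.png") for n in("side","top")]
for t,z in (("white_king",.1),("knight",.05)):
    for d in search_frame(t,"top")+search_frame(t,"side"): print(t,round(d["score"],2),np.array(d["position"]))
a=cv2.resize(im[0][150:350,150:310],None,fx=2.5,fy=2.5,interpolation=cv2.INTER_CUBIC);b=cv2.resize(im[0][140:265,315:415],(400,500),interpolation=cv2.INTER_CUBIC)
cv2.imwrite("pics/c5.png",np.hstack([a,b])[:,:,::-1])
E
```

```text
time_s: 9.12
position: [0.4507, -0.0549, 0.237]
tcp_rot: [[0.422, 0.906, -0.0], [0.906, -0.422, -0.0], [-0.0, -0.0, -1.0]]
contact_force: [1.7, -0.7, -0.2]
width: 0.0597
grip_force: 0.0
time_s: 9.78
position: [0.4515, -0.0534, 0.2369]
tcp_rot: [[-0.338, 0.941, -0.001], [0.941, 0.338, 0.0], [0.0, -0.001, -1.0]]
contact_force: [-0.0, 0.0, 0.3]
width: 0.0596
grip_force: 0.0
[-0.0234 -0.0166  0.0869] [ 0.5829  0.1684 -0.6165  2.0184  0.116   0.9893  0.2543]
white_king 0.75 [0.5542 0.2635 0.0613]
white_king 0.69 [0.4712 0.0241 0.0698]
white_king 0.42 [0.5376 0.0083 0.0304]
white_king 0.95 [0.5437 0.0041 0.0531]
white_king 0.56 [0.4755 0.0338 0.05  ]
knight 0.91 [ 0.441  -0.0742  0.0523]
```

View pics/c5.png

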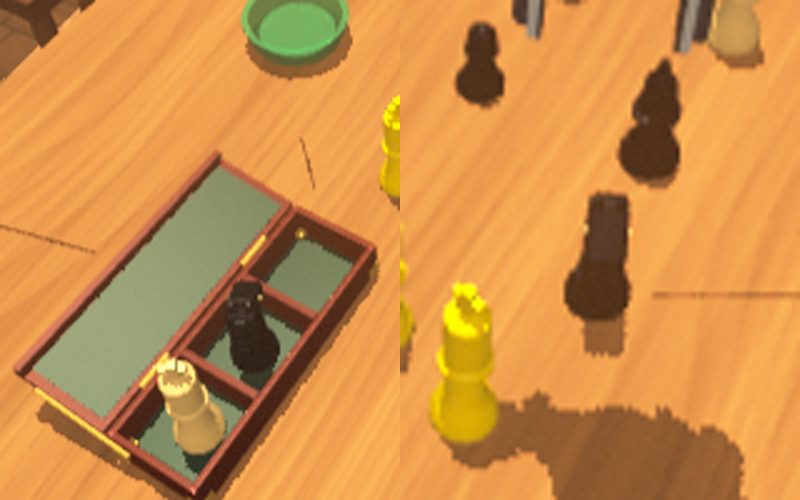

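King stands upright in its cell (side crop (195,405)). The knight at crop (600,255) shows its back to the side camera, slab symmetric, matching the tool's yaw.

```bash
python3 -m inch '[[-0.012,-0.008,0,0,0,0,-0.4],[-0.0235,-0.0165,0.005,0,0,0,-0.4],[-0.0235,-0.0165,0.04,0,0,0,-0.4],[-0.0235,-0.0165,0.075,0,0,0,-0.4],[-0.0235,-0.0165,0.1,0,0,0,-0.4],[-0.0235,-0.0165,0.12,0,0,0,-0.4],[-0.0235,-0.0165,0.12,0,0,0,-0.4]]' 40
python3 - <<'E'
from h import *
np.set_printoptions(precision=4,suppress=True)
s=state();p=np.array(s['position']);R=np.array(s['tcp_rot']);print(R.T@(np.array([.4442,-.081,.056])-p))
i=save("side","side4.png")
w=cv2.resize(i[150:250,315:415],(600,600),interpolation=cv2.INTER_CUBIC)
for z in(.02,.056,.083):
    a=proj("side",[p[0],p[1],z]);cv2.circle(w,(int((a[0]-314.5)*6),int((a[1]-149.5)*6)),4,(255,0,0),-1)
cv2.imwrite("pics/c6.png",w[:,:,::-1])
E
```

```text
time_s: 10.67
position: [0.4414, -0.0807, 0.114]
tcp_rot: [[-0.338, 0.941, -0.008], [0.941, 0.338, 0.002], [0.004, -0.007, -1.0]]
contact_force: [-0.3, 0.6, -0.8]
width: 0.0596
grip_force: 0.0
[-0.0014  0.0029  0.058 ]
```

View pics/c6.png

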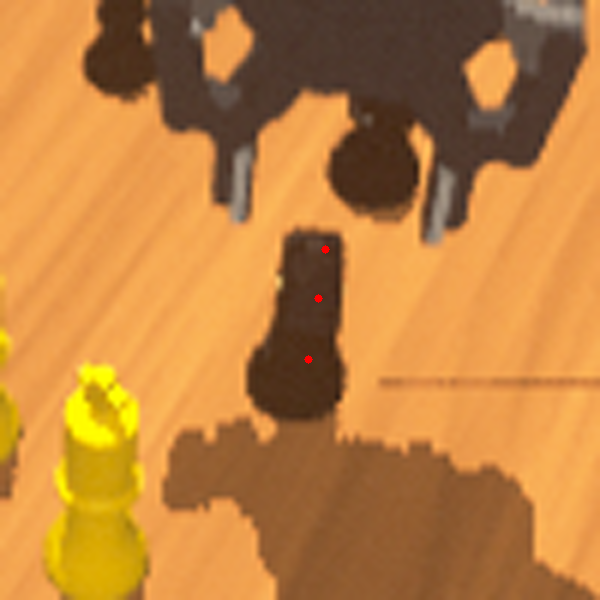

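Knight is about 10 crop px (≈3.5 mm) left of the tool's axis, so I shift the tool +3.5 mm along its y and go down.

```bash
python3 -m inch '[[-0.001,0.0035,0.005,0,0,0,-0.4],[-0.001,0.0035,0.025,0,0,0,-0.4],[-0.001,0.0035,0.045,0,0,0,-0.4],[-0.001,0.0035,0.056,0,0,0,-0.4],[-0.001,0.0035,0.058,0,0,0,-0.4],[-0.001,0.0035,0.058,0,0,0,0],[-0.001,0.0035,0.058,0,0,0,0.5],[-0.001,0.0035,0.058,0,0,0,1],[-0.001,0.0035,0.058,0,0,0,1],[-0.001,0.0035,0.058,0,0,0,1]]' 40
python3 -m inch '[[0,0,0,0,0,0,1],[0,0,-0.01,0,0,0,1],[0,0,-0.04,0,0,0,1],[0,0,-0.075,0,0,0,1],[0,0,-0.11,0,0,0,1],[0,0,-0.145,0,0,0,1],[0,0,-0.15,0,0,0,1],[0,0,-0.15,0,0,0,1]]' 40
python3 -c "
from h import *
s=state();p=np.array(s['position']);R=np.array(s['tcp_rot']);print(s['joint_pos'],R.T@(np.array([.558,.1197,.21])-p))"
```

```text
time_s: 11.55
position: [0.4484, -0.0809, 0.0601]
tcp_rot: [[-0.337, 0.941, 0.002], [0.941, 0.337, -0.001], [-0.001, 0.001, -1.0]]
contact_force: [-0.4, -0.0, 2.7]
width: 0.0216
grip_force: 44.0
time_s: 12.22
position: [0.4492, -0.0809, 0.2121]
tcp_rot: [[-0.337, 0.941, 0.006], [0.941, 0.337, -0.002], [-0.004, 0.005, -1.0]]
contact_force: [0.7, 0.3, -0.8]
width: 0.021
grip_force: 43.6
[ 0.62590794  0.19971257 -0.60709493  2.04894868  0.14441925  0.92710203
  0.28581495] [0.1521949  0.17005693 0.00228474]
```

```bash
python3 -m inch '[[0.01,0.011,0,0,0,-7,1],[0.03,0.033,0,0,0,-14,1],[0.052,0.058,0,0,0,-21,1],[0.074,0.083,0,0,0,-28,1],[0.096,0.107,0,0,0,-35,1],[0.118,0.132,0,0,0,-42,1],[0.138,0.154,0,0,0,-49,1],[0.152,0.17,0,0,0,-56,1],[0.152,0.17,0,0,0,-63,1],[0.152,0.17,0,0,0,-68,1]]' 40
python3 -m inch '[[0,0,0.02,0,0,0,1],[0,0,0.05,0,0,0,1],[0,0,0.08,0,0,0,1],[0,0,0.1,0,0,0,1],[0,0,0.1,0,0,0,1],[0,0,0.1,0,0,0,1]]' 40
python3 - <<'E'
from h import *
np.set_printoptions(precision=4,suppress=True)
s=state();p=np.array(s['position']);R=np.array(s['tcp_rot']);print(p,R.T@(np.array([.558,.1195,.0665])-p))
im=[save(n,n+"5.png") for n in("side","top")]
o=[]
for n,i in zip(("side","top"),im):
    u,v=map(int,proj(n,[.558,.12,.04])); w=cv2.resize(i[v-50:v+50,u-50:u+50],(400,400),interpolation=cv2.INTER_CUBIC)
    for P in([.558,.12,.006],[p[0],p[1],p[2]-.0605]):
        a=proj(n,P); cv2.circle(w,(int((a[0]-u+50.5)*4),int((a[1]-v+50.5)*4)),3,(255,0,0) if P[2]==.006 else (0,255,0),-1)
    o.append(w)
cv2.imwrite("pics/c7.png",np.hstack(o)[:,:,::-1])
E
```

```text
time_s: 13.05
position: [0.5555, 0.1215, 0.2072]
tcp_rot: [[-1.0, 0.03, -0.004], [0.03, 1.0, 0.001], [0.004, 0.001, -1.0]]
contact_force: [-0.3, -0.5, -0.4]
width: 0.0215
grip_force: 43.5
time_s: 13.55
position: [0.5549, 0.1196, 0.1074]
tcp_rot: [[-0.999, 0.039, -0.005], [0.039, 0.999, -0.0], [0.005, -0.001, -1.0]]
contact_force: [0.5, 0.6, 0.4]
width: 0.0212
grip_force: 43.5
[0.5549 0.1196 0.1074] [-0.0032  0.0001  0.0409]
```

View pics/c7.png

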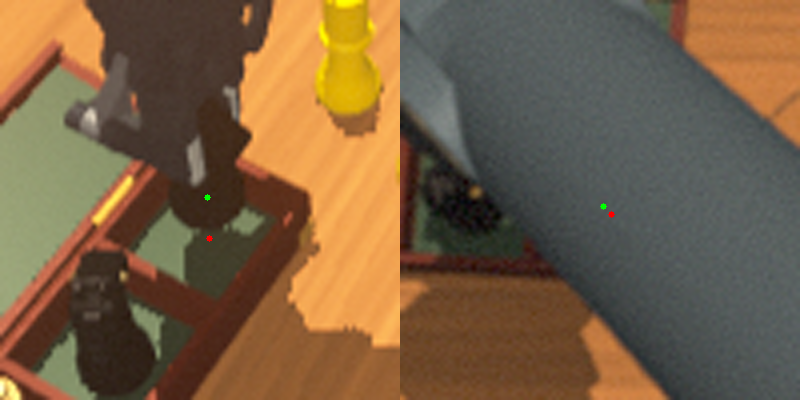

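Foot centre matches the tool prediction (side crop (208,197)). Before lowering, I check the box pose by fitting the visible green floors of the two cells, empty at the start, in both first pictures.

Run:
```python
from h import *
from scipy.optimize import minimize
np.set_printoptions(precision=4,suppress=True)
im={n:cv2.imread(f"pics/{n}0.png").astype(float) for n in("side","top")}
g={n:((i[:,:,1]>i[:,:,2]*1.0)).astype(float) for n,i in im.items()}
S=8
def quad(n,q,y0,z):
    c,s=np.cos(q[2]),np.sin(q[2]);a=.0345
    return np.array([proj(n,[q[0]+c*x-s*y,q[1]+s*x+c*y,z]) for x,y in((-a,y0-a),(-a,y0+a),(a,y0+a),(a,y0-a))],np.float32)
def iou(n,q):
    tot=0
    for y0 in(-.075,.075):
        P=cv2.intersectConvexConvex(quad(n,q,y0,.006),quad(n,q,y0,.036))[1].reshape(-1,2)
        c0=quad(n,(.56,.1947,-.0242),y0,.02).mean(0).astype(int)
        w=g[n][c0[1]-26:c0[1]+26,c0[0]-26:c0[0]+26]
        lab=cv2.connectedComponents(w.astype(np.uint8))[1];w=(lab==lab[26,26]).astype(float)
        m=np.zeros((52*S,52*S),np.uint8);cv2.fillPoly(m,[((P-c0+26.5)*S).astype(np.int32)],1)
        m=m.reshape(52,S,52,S).mean((1,3));tot+=np.minimum(m,w).sum()/np.maximum(m,w).sum()/2
    return tot
q0=np.array([.56,.1947,-.0242])
for cams in(("side",),("top",),("side","top")):
    f=lambda d:-sum(iou(n,q0+np.array(d)*[.005,.005,.03]) for n in cams)
    r_=minimize(f,[0,0,0],method="Nelder-Mead",options=dict(initial_simplex=[[0,0,0],[1,0,0],[0,1,0],[0,0,1]]))
    q=q0+r_.x*[.005,.005,.03];c,s=np.cos(q[2]),np.sin(q[2])
    print(cams,q,-f([0,0,0]),-r_.fun,"cells",[(round(q[0]-s*y,4),round(q[1]+c*y,4)) for y in(-.075,.075)])
```

```text
('side',) [ 0.5594  0.2004 -0.04  ] 0.7330410993914751 0.8597088347213306 cells [(np.float64(0.5564), np.float64(0.1254)), (np.float64(0.5623), np.float64(0.2753))]Traceback (most recent call last):
  File "<stdin>", line 23, in <module>
    res = _minimize_neldermead(fun, x0, args, callback, bounds=bounds,
                               **options)
    fxe = func(xe)
    fx = function(np.copy(x), *(wrapper_args + args))
  File "<stdin>", line 22, in <lambda>
  File "<stdin>", line 22, in <genexpr>
  File "<stdin>", line 13, in iou
  File "<stdin>", line 9, in quad
  File "h.py", line 11, in proj
    c,f,e,R=K(n); q=R.T@(np.array(p)-e); return q[0]/q[2]*f+c["cx"],q[1]/q[2]*f+c["cy"]
            ~^^^
  File "h.py", line 4, in K
    c=camera_params(n); f=200/np.tan(np.radians(c["vertical_fov"])/2)
ValueError: time passes only in moves, steps and waits
```

Side view puts the box about 5 mm farther in +y than the top view, so I aim between: (0.557, 0.123). The king is within about 5 mm of centre either way.

```bash
python3 -m inch '[[-0.001,0.002,0,0,0,0,1],[-0.002,0.0035,0.004,0,0,0,1],[-0.002,0.0035,0.015,0,0,0,1],[-0.002,0.0035,0.025,0,0,0,1],[-0.002,0.0035,0.032,0,0,0,1],[-0.002,0.0035,0.036,0,0,0,1],[-0.002,0.0035,0.037,0,0,0,1],[-0.002,0.0035,0.037,0,0,0,1]]' 40
python3 -m inch '[[0,0,0.001,0,0,0,1],[0,0,0.002,0,0,0,1],[0,0,0.002,0,0,0,1]]' 40
```

```text
time_s: 14.32
position: [0.5584, 0.1231, 0.0717]
tcp_rot: [[-0.999, 0.039, -0.001], [0.039, 0.999, -0.0], [0.001, -0.0, -1.0]]
contact_force: [-0.4, -0.5, -0.8]
width: 0.0213
grip_force: 43.5
time_s: 14.57
position: [0.5588, 0.1232, 0.0705]
tcp_rot: [[-0.999, 0.04, 0.0], [0.04, 0.999, -0.0], [-0.0, 0.0, -1.0]]
contact_force: [-0.5, -0.5, -0.9]
width: 0.0216
grip_force: 43.5
```

```bash
python3 -m inch '[[0,0,0.001,0,0,0,1],[0,0,0.002,0,0,0,1],[0,0,0.002,0,0,0,1]]' 40
python3 -m inch '[[0,0,0.001,0,0,0,1],[0,0,0.0015,0,0,0,1],[0,0,0.0015,0,0,0,1]]' 40
```

```text
time_s: 14.82
position: [0.5586, 0.1231, 0.0682]
tcp_rot: [[-0.999, 0.04, -0.0], [0.04, 0.999, -0.0], [0.0, -0.0, -1.0]]
contact_force: [0.1, -0.3, -0.9]
width: 0.0212
grip_force: 43.5
time_s: 15.07
position: [0.5586, 0.123, 0.0667]
tcp_rot: [[-0.999, 0.04, -0.0], [0.04, 0.999, -0.0], [0.0, -0.0, -1.0]]
contact_force: [0.3, 0.2, 0.6]
width: 0.0217
grip_force: 43.5
```

```bash
python3 -m inch '[[0,0,0.0005,0,0,0,1],[0,0,0.001,0,0,0,1],[0,0,0.001,0,0,0,1]]' 40
```

```text
time_s: 15.32
position: [0.5587, 0.1232, 0.0662]
tcp_rot: [[-0.999, 0.039, 0.0], [0.039, 0.999, -0.0], [-0.0, -0.0, -1.0]]
contact_force: [-0.3, -0.4, 3.4]
width: 0.0217
grip_force: 43.9
```

Contact; release, rise and draw clear toward the robot's right.

```bash
python3 -m inch '[[0,0,0,0,0,0,0.4],[0,0,0,0,0,0,0.2],[0,0,0,0,0,0,0.05],[0,0,0,0,0,0,0.05],[0,0,-0.015,0,0,0,0.05],[0,0,-0.045,0,0,0,0.05],[0,0,-0.08,0,0,0,0.05],[0,0,-0.115,0,0,0,0.05],[0,0,-0.15,0,0,0,0.05],[0,0,-0.17,0,0,0,0.05]]' 40
python3 -m inch '[[0,-0.02,0,0,0,0,0.05],[0,-0.055,0,0,0,0,0.05],[0,-0.09,0,0,0,0,0.05],[0,-0.125,0,0,0,0,0.05],[0,-0.16,0,0,0,0,0.05],[0,-0.195,0,0,0,0,0.05],[0,-0.23,0,0,0,0,0.05],[0,-0.26,0,0,0,0,0.05],[0,-0.28,0,0,0,0,0.05],[0,-0.28,0,0,0,0,0.05]]' 40
python3 - <<'E'
from h import *
im=[save(n,n+"6.png") for n in("side","top")]
a=cv2.resize(im[0][215:355,155:315],(400,350),interpolation=cv2.INTER_CUBIC);b=cv2.resize(im[1][95:200,165:285],(400,350),interpolation=cv2.INTER_CUBIC)
cv2.imwrite("pics/c8.png",np.hstack([a,b])[:,:,::-1])
E
```

```text
time_s: 16.15
position: [0.5597, 0.1245, 0.241]
tcp_rot: [[-0.999, 0.039, 0.006], [0.039, 0.999, 0.001], [-0.006, 0.002, -1.0]]
contact_force: [0.8, 0.2, 0.2]
width: 0.0404
grip_force: 0.0
time_s: 16.98
position: [0.5469, -0.1629, 0.2362]
tcp_rot: [[-0.999, 0.048, -0.0], [0.048, 0.999, -0.003], [0.0, -0.003, -1.0]]
contact_force: [-0.5, -0.9, -0.2]
width: 0.0402
grip_force: 0.0
```

View pics/c8.png

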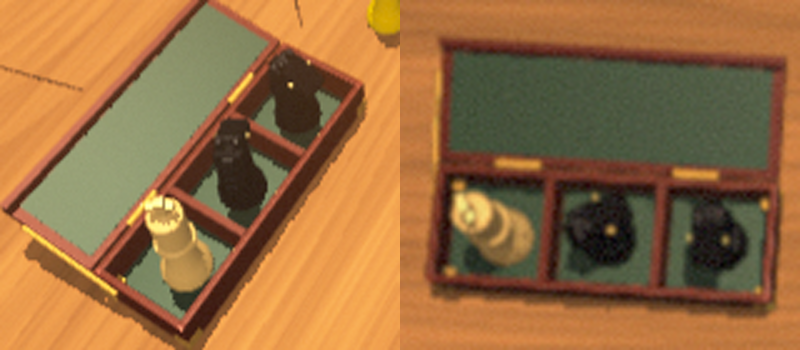

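All three pieces stand in their own cells: king left (top crop (510,240)), boxed knight in the middle, knight right (722,245). I check the offsets within each camera.

Run:
```python
from h import *
T=[("top",198,167,.5618,.2696),("side",229.8,323,.5623,.2753),("top",261.6,168.5,.5582,.1197),("side",273.8,259.8,.5564,.1254)]
for n,u,v,x,y in T: print(n,np.round((onz(n,u,v,.014)[:2]-[x,y])*1000,1))
```

```text
top [-3.4 -6.4]
side [-7.9  0.9]
top [-0.  -1.3]
side [-0.6  0.7]
```

Both are well within 18 mm of their cell centres, so I hand in.

```bash
python3 -c "
from h import *
print(r.hand_in())"
```

```text
the job is handed in; nothing more can be done
None
```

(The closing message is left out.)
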